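Load a chip carrier through the drop flap of a spring-loaded test dock

TASK

Pick up the grey chip carrier by its post, set it nose-first on the open front of the aluminium test dock, and slide it down the lane so that it pushes the hinged flap open and goes right through. Once the flap has dropped shut behind it, press it home until the sprung contact pad is bottomed out solid and hold about 18 N on the pad for half a second, never more than 24 N on the pad. Then let it back gently so that it stays trapped between pad and shut flap, take the hand away, and leave the other things on the desk alone.

Things in the scene. Friction and masses are not known exactly. Their poses are not given: they have to be found in the camera images.
- carrier: Loose grey plastic block, 100 (x) x 66 (y) x 26 mm high, about 0.26 kg (0.8 to 1.25 times). Origin at the centre of its underside, +x = nose, z up. On the y<0 half of its top: grip post at x=0, four low fins (tops 36 mm above the underside) at x=22..46 mm, white chip behind the post. The y>0 half is bare: the flap rides over it.
- post_top (a point): Centre of the top of the carrier's upright aluminium grip post, 81 mm above its underside at carrier x=0, y=-18 mm. The post is 14 mm along carrier x, 22 mm along y and rises 55 mm from the block: grip it across the 14 mm (fingers closing along carrier x).
- dock: Fixed aluminium test dock. Origin on the desk under the flap's hinge line, on the lane's centre line; +x = push direction, z up. Floor plate 10 mm thick, x=-190..+224 mm. Rails (tops 26 mm over the desk) make a lane 70 mm wide from x=-45 to +170. The carrier runs with its axes along the dock's, post on the -y side (open above); flap, hinge pillar and hood are on the +y side.
- mouth (a point): Lane centre on the floor plate (10 mm above the desk) at dock x=-106 mm, where the flared mouth begins: about 85 mm wide here, narrowing to 70 mm at x=-45. From here back to x=-190 the floor plate has no sides: set the carrier down there, or partly in the mouth.
- contact_head: Black head at the dock's far end, same origin and axes as the dock; housing face at x=169 mm. Its hood (56 to 59 mm above the desk) covers the +y half of the lane from x=68 on. Before the housing a brass pad (40 mm wide, 15 to 33 mm above the desk) on a 400 N/m spring, no preload: 32 mm travel, 12.8 N at its end, then solid. Its free face is at x=107..121, set by a hidden screw: to be felt.
- flap (a joint): Steel check flap, 32 mm wide (dock y=2..34 mm), 34 mm from hinge to edge. 0 rad = shut: it leans 45 degrees towards dock +x on a stop and cannot swing to -x; edge 21 mm above the desk at x=25. Grows as the edge lifts towards +x, about 0.5 riding on the carrier. Falls shut by its weight once the carrier's origin is past x=86 mm or so; then the carrier, let back, comes to rest on or near it at about x=75.
- flap_hinge (a point): Middle of the flap's hinge axis, fixed on the dock at x=0, y=+18, z=45 mm. The 6 mm rod ends at dock y=0, so post and fingers pass it on the -y side.
- transformer: Bystander: squat black transformer with steel laminations, 60 x 74 x 51 mm, origin at the centre of its underside.
- heat_sink: Bystander: finned aluminium heat sink, 60 x 80 x 32 mm, loose on the desk, origin at the centre of its underside.
- logic_probe: Bystander: green plastic logic probe lying on the desk, 155 mm long with its steel tip along its +x, 16 mm high, origin under the middle of the handle.
- nut_driver: Bystander: amber-handled nut driver lying on the desk, about 190 mm long, handle towards its -x, 22 mm high, origin on the underside near its middle.

How it is judged:
By the outcome, as a careful person would: the job done as asked, in the order asked, and still so for the second after the job is handed in, with the robot touching nothing.
It also fails if it takes over 72 s, if anything falls off the work surface, if the arm or the gripper's body presses on something with over 40 N, if the wrist force passes 120 N, or if a joint passes its speed limit or range.

ROBOT

A 6-joint arm with a two-finger parallel gripper is mounted at the origin on the work surface. World frame = base frame: x ahead of the robot, y to its left, z up, the work surface at z = 0. Lengths are in m, angles in rad, forces in N, time in s.
With the tool pointing down it reaches from about 0.35 to 0.975 m from the base axis. Payload 7.1 kg.
Tool frame: the origin (TCP) lies on the front face of the gripper's body, between the roots of the fingers; the fingertips stand 80 mm ahead of it and the grasp point (between the pads) lies 61 mm ahead of it (r.tcp_to_grasp is the distance from the TCP to the grasp point, in m); z points along the fingers, y is the direction in which the jaws open and shut (so a half turn about z gives the same grasp; the last joint's range is limited). The gripper opens to 88 mm and grips with 3 to 60 N. Pads are 20 mm wide; open, the fingers measure 115 mm over their backs; the gripper's body (75 mm by 178 mm) begins 61 mm behind the grasp point.
Start: joints at [-1.341, 0.423, 1.63, -0, 1.089, -0.019], TCP at [0.154, -0.606, 0.303] pointing down, gripper open.
Joint ranges: [-3, 3], [-0.9, 2.11], [0.09, 2.58], [-1.31, 4.45], [0.11, 2.69], [-2.54, 2.54]. Speed limits (rad/s): [2.39, 2.39, 3.01, 3.14, 3.14, 3.14].

INTERFACE

Orientations are given as a 3x3 rotation matrix whose columns are the frame's x, y, z axes.
In Python, from bench import r, cams, finder gives the robot as it stands. The module is installed in compiled form; this text tells all that it offers.
- The arm moves only by the tool jog_arm, never from a script. Its argument "series" is a list of rows, each a list of 2 entries, a list of its own where there are three numbers: the shift along the tool's x, y, z as a fraction of full scale, then the turn about the tool's z as a fraction of full scale. A call has 1 to 20 rows; each row shifts and turns the commanded pose from where the row before left it, along the tool's axes as they then stand; what a row does not reach is not made up. Full scale, the value 1, is 400 mm for a shift and 120 degrees for a turn. A row lasts 1/10 s, in which the tool goes at most 50 mm and 8.59 degrees, less where a joint would pass 70% of its speed; a pose out of reach is approached as far as the arm can. A call with a number of a shift or a turn outside -1 to 1 is refused whole. A call with a gripper value outside its range is refused whole. "jaw" is the gripper command: -1 is shut, 1 is fully open, values between are in proportion, set as the call begins (left out, the last holds). The fingers move at their own pace and stop on an object; "newtons" is the grip in N (left out, the last holds). Time passes only in rows, so rows that do not move let the fingers close. It gives the time, the measured TCP pose, the force and the opening at its end, in the units of the state.
- r.read_state(): the state, without advancing time (a new reading comes with each control period).
- cams.get_image(name): name is "side" or "top" or "wrist"; returns a dict with "pixels" (384x512x3 uint8, red, green, blue), "depth" (384x512 float32, m along the optical axis (not along the pixel's ray), 0 where there is no reading), "camera_matrix" (3x3 intrinsics, pixels), "extrinsics" (4x4, takes a point from world to camera coordinates). Camera axes: x right, y down, z forward; pixel columns grow to the right and rows downward; lengths in m; the calibration is good to about 2 mm. A picture is of the moment at which its call begins.
- r.close_job(): hands the job in, once; it reports no verdict.
Trained networks look in a picture, given as the dict that the camera call returned (one of the last four; its "shot" number tells which), for a name from the list of things; names that differ only in an ending like _2 or _b are one class to them, and where a whole thing is asked for, a point or a joint stands for the part that bears it (a point fixed in the world has none). Each returns a list of dicts, best first, with "conf" (0 to 1); they miss things now and then, are a little off and sometimes report something else, mostly with a low value. They report only what shows in the picture. A call takes as long as a camera call.
- finder.trace(picture, label): "region" (384x512 bool, what is visible of it) and "xy" ([column, row] in pixels, amid what is visible of it).
- finder.mark_of(picture, label): "xy" ([column, row] in pixels: a listed point, or the origin of a listed thing).
The state is a dict: "time_s": time; "joints": joint angles; "joint_vel": joint speeds; "effort": joint torques, N m; "tool_pos": TCP position; "orientation": TCP orientation; "wrist_force": force on the tool from outside, world axes, zero at the start; "moment": the same for the moment, N m; "finger_gap": finger opening in m.
Only numpy, scipy, OpenCV 4.12 (cv2) and the standard library are available. Lean on these libraries where they do the work, as an engineer would, in place of code of your own. Each camera call takes 0.05 s, during which the arm holds its last target.

## Working session

There is one attempt and no reset: what is moved stays moved. The work goes in short steps, Python scripts to look and compute and a tool call to move; the robot and the scene stay as the last step left them, time stands still between calls to the robot, and variables do not carry over. Pictures are saved under pics/ and viewed, and the job is handed in when it is done.

Besides the shell and the picture viewer there is one more tool, called as name(argument=value, ...), one argument or row to a line, values as JSON. jog_arm: Moves the arm, as the interface text tells. Its arguments: {"type":"object","properties":{"series":{"type":"array","items":{"type":"array"}},"jaw":{"type":"number"},"newtons":{"type":"number"}},"required":["series"]}

```bash
mkdir -p pics
cat > h.py <<'E'
import numpy as np, cv2
from bench import r,cams,finder
def shot(n,f=None):
    p=cams.get_image(n)
    if f: cv2.imwrite('pics/'+f,p['pixels'][:,:,::-1])
    return p
def back(p,uv,d):
    K=np.array(p['camera_matrix']);E=np.array(p['extrinsics'])
    c=np.linalg.inv(K)@np.array([uv[0],uv[1],1.])*d
    return E[:3,:3].T@(c-E[:3,3])
def ray_z(p,uv,z):
    a=back(p,uv,0.);b=back(p,uv,1.)
    return a+(b-a)*(z-a[2])/(b[2]-a[2])
def cloud(p):
    K=np.array(p['camera_matrix']);E=np.array(p['extrinsics']);d=p['depth']
    v,u=np.mgrid[:384,:512]
    c=np.stack([(u-K[0,2])/K[0,0]*d,(v-K[1,2])/K[1,1]*d,d],-1)
    return (c-E[:3,3])@E[:3,:3]
def proj(p,X):
    K=np.array(p['camera_matrix']);E=np.array(p['extrinsics'])
    c=K@(E[:3,:3]@np.array(X)+E[:3,3]);return c[:2]/c[2]
E
python3 - <<'E'
from h import *
np.set_printoptions(precision=4,suppress=True)
print(r.read_state())
for n in ['top','side','wrist']:
    p=shot(n,n+'0.png')
    E=np.array(p['extrinsics']);print(n,-E[:3,:3].T@E[:3,3],E[:3,:3])
    for l,z in [('carrier',0),('post_top',.081),('dock',0),('mouth',.01),('contact_head',0),('flap_hinge',.045),('transformer',0),('heat_sink',0),('logic_probe',0),('nut_driver',0)]:
        for m in finder.mark_of(p,l)[:2]: print(n,l,m['conf'],np.array(m['xy']),ray_z(p,m['xy'],z))
E
```

```text
{'time_s': 0.0, 'joints': array([-1.341 ,  0.4239,  1.6307,  0.    ,  1.0886, -0.019 ]), 'joint_vel': array([ 0.0007,  0.0016,  0.0002, -0.0013, -0.0013, -0.0017]), 'effort': array([  0.0017, -54.4615, -27.3668,   0.0645,   0.0227,  -0.0001]), 'tool_pos': array([ 0.1538, -0.6053,  0.3019]), 'orientation': array([[ 0.9692,  0.2462, -0.0004],
       [ 0.2462, -0.9692,  0.0016],
       [ 0.    , -0.0016, -1.    ]]), 'wrist_force': array([-0.0768,  0.5839,  0.0552]), 'moment': array([-0.0213,  0.0209,  0.03  ]), 'finger_gap': 0.08770044301653641}
top [ 0.3705 -0.001   1.2148] [[ 0.056  -0.9984 -0.0003]
 [-0.9756 -0.0547 -0.2126]
 [ 0.2122  0.0122 -0.9771]]
top carrier 0.69 [389.5 232.3] [ 0.5449 -0.3545  0.    ]
top carrier 0.19 [246.3 227.7] [0.5356 0.0404 0.    ]
top post_top 0.88 [397.  219.7] [ 0.5672 -0.3505  0.081 ]
top dock 0.85 [246.8 221.8] [0.5521 0.0401 0.    ]
top flap_hinge 0.6 [243.6 225.1] [0.536  0.0465 0.045 ]
top transformer 0.75 [286.  158.2] [ 0.7415 -0.0606  0.    ]
top heat_sink 0.84 [215.8 155. ] [0.7398 0.1405 0.    ]
top logic_probe 0.85 [354.5 175. ] [ 0.7028 -0
[... 233 characters left out ...]
  0.    ]
side post_top 0.78 [262.1 300.2] [ 0.5636 -0.3392  0.081 ]
side post_top 0.16 [285.6 175.8] [0.7152 0.0513 0.081 ]
side dock 0.7 [231.4 203.8] [0.5478 0.047  0.    ]
side mouth 0.96 [246.  226.5] [ 0.5744 -0.0581  0.01  ]
side flap_hinge 0.56 [229.3 197.2] [0.5418 0.0328 0.045 ]
side transformer 0.6 [306.1 224. ] [ 0.7482 -0.076   0.    ]
side heat_sink 0.97 [285.7 175.2] [0.7395 0.136  0.    ]
side logic_probe 0.85 [306.  282.2] [ 0.6947 -0.2648  0.    ]
side logic_probe 0.57 [230.2 205.1] [0.5435 0.0424 0.    ]
side nut_driver 0.81 [199.6 137.9] [0.4857 0.3855 0.    ]
wrist [ 0.2186 -0.5914  0.386 ] [[ 0.2464 -0.9692  0.0001]
 [-0.9397 -0.2389  0.2447]
 [-0.2372 -0.0604 -0.9696]]
```

Run:
```python
import cv2
a=cv2.imread('pics/top0.png');b=cv2.imread('pics/side0.png')
cv2.imwrite('pics/t1.png',cv2.resize(a[130:300,80:450],(800,368),interpolation=cv2.INTER_CUBIC))
cv2.imwrite('pics/s1.png',cv2.resize(b[110:370,150:350],(460,598),interpolation=cv2.INTER_CUBIC))
```

```text
(no output)
```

View pics/t1.png

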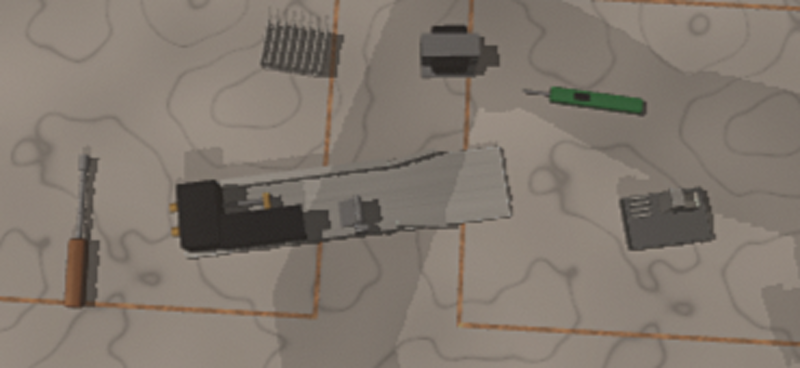

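View pics/s1.png

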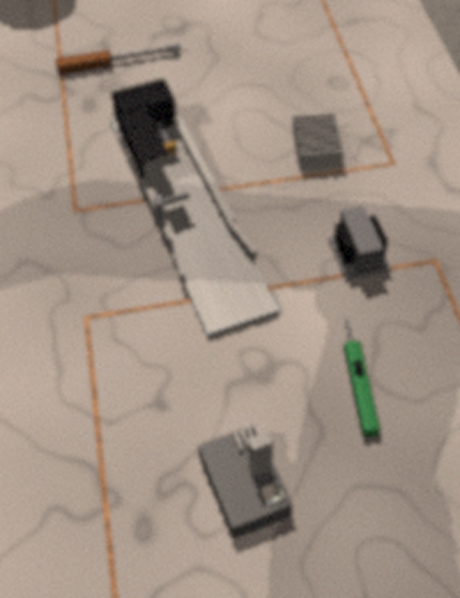

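```bash
cat > m.py <<'E'
from h import *
np.set_printoptions(precision=4,suppress=True)
def rect(P):
    c,s,a=cv2.minAreaRect((P[:,:2]*1000).astype(np.float32)); return np.array(c),np.array(s),a
for n in ['top','side']:
    p=shot(n);C=cloud(p)
    for l,zr in [('carrier',(.02,.031)),('post_top',(.075,.09)),('dock',(.006,.014)),('dock',(.02,.03)),('contact_head',(.045,.08)),('flap',(.02,.06))]:
        t=finder.trace(p,l)
        if not t: print(n,l,'none');continue
        m=t[0]['region']; P=C[m]; q=P[(P[:,2]>zr[0])&(P[:,2]<zr[1])]
        print(n,l,t[0]['conf'],m.sum(),'z pct',np.percentile(P[:,2],[2,25,50,75,98]),len(q))
        if len(q)>5: print('   ',*rect(q),q.mean(0)); print(cv2.boxPoints(cv2.minAreaRect((q[:,:2]*1000).astype(np.float32))).tolist())
E
python3 m.py
```

```text
top carrier 0.89 952 z pct [0.0111 0.024  0.0262 0.0284 0.0806] 747
    [ 546.3691 -342.4543] [ 65.9702 100.6225] 10.508993148803711 [ 0.5418 -0.3429  0.0257]
[[504.76104736328125, -299.0030822753906], [523.1135864257812, -397.9377746582031], [587.9772338867188, -385.9054870605469], [569.6246948242188, -286.9707946777344]]
top post_top 0.7 991 z pct [0.     0.0237 0.026  0.0283 0.0807] 52
    [ 563.5715 -339.296 ] [21.5524 14.461 ] 2.2914438247680664 [ 0.5631 -0.3391  0.0796]
[[552.5147705078125, -332.50213623046875], [553.093017578125, -346.9515380859375], [574.628173828125, -346.08984375], [574.0499267578125, -331.64044189453125]]
top dock 0.91 5212 z pct [0.005  0.0094 0.0124 0.0428 0.064 ] 2670
    [542.8192  61.1363] [ 95.1896 414.6021] 11.429720878601074 [0.5598 0.0016 0.0099]
[[455.0882263183594, 254.8945770263672], [537.2481689453125, -151.48532104492188], [630.550048828125, -132.6220245361328], [548.39013671875, 273.75787353515625]]
top dock 0.91 5212 z pct [0.005  0.0094 0.0124 0.0428 0.064 ] 661
    [542.1534  99.2007] [ 97.9941 319.3929] 9.827764511108398 [0.5499 0.0828 0
[... 1099 characters left out ...]
25, -288.36865234375]]
side post_top 0.94 1288 z pct [0.0048 0.0243 0.0261 0.0282 0.0809] 65
    [ 564.4567 -341.5748] [22.0378 17.0473] 7.552600383758545 [ 0.5642 -0.3431  0.0799]
[[552.4130859375, -334.5733642578125], [554.6536865234375, -351.47271728515625], [576.5003662109375, -348.576171875], [574.259765625, -331.67681884765625]]
side dock none
side dock none
side contact_head 0.97 784 z pct [0.0097 0.0515 0.0584 0.0605 0.0643] 616
    [522.7147 183.4467] [ 83.8198 152.9028] 10.00216007232666 [0.5109 0.1899 0.0587]
[[468.163330078125, 251.4569854736328], [494.7203369140625, 100.87809753417969], [577.26611328125, 115.43635559082031], [550.7091064453125, 266.0152587890625]]
side flap none
```

```bash
cat > d.py <<'E'
from h import *
from scipy.optimize import least_squares
np.set_printoptions(precision=4,suppress=True)
# edge fit in the image is limited; use clouds. dock guess
def tod(P,o,a):
    c,s=np.cos(a),np.sin(a);q=P[:,:2]-o
    return np.stack([q@[c,s],q@[-s,c],P[:,2]],1)
o0=np.array([.552,.0405]);a0=np.radians(100.5)
for n in ['top','side']:
    p=shot(n);C=cloud(p).reshape(-1,3);D=tod(C,o0,a0)
    # median z 5..14: floor; edges per x slice
    X=[];L=[]
    for nm,sel in [('rail-',(D[:,0]>-40)&(D[:,0]<165)&(D[:,1]<-25)&(D[:,1]>-60)&(D[:,2]>.021)&(D[:,2]<.031)),
      ('rail-',(D[:,0]>-.04)&(D[:,0]<.165)&(D[:,1]<-.025)&(D[:,1]>-.06)&(D[:,2]>.022)&(D[:,2]<.030)),
      ('rail+',(D[:,0]>-.04)&(D[:,0]<.06)&(D[:,1]>.025)&(D[:,1]<.06)&(D[:,2]>.022)&(D[:,2]<.030)),
      ('hood',(D[:,0]>.07)&(D[:,0]<.165)&(D[:,2]>.053)&(D[:,2]<.068)&(abs(D[:,1])<.06))]:
        q=D[sel]
        if len(q)<10: continue
        k=np.polyfit(q[:,0],q[:,1],1)
        print(n,nm,len(q),'slope deg',np.degrees(k[0]),'y@0',k[1],'y pct',np.percentile(q[:,1],[5,50,95]))
    # floor outer edges on x -185..-100
    f=D[(D[:,0]>-.23)&(D[:,0]<-.06)&(abs(D[:,1])<.07)&(D[:,2]>.006)&(D[:,2]<.014)]
    for x in np.arange(-.18,-.1,.02):
        g=f[(abs(f[:,0]-x)<.01)];print(x,len(g),np.percentile(g[:,1],[1,4,96,99]))
    g=f[(abs(f[:,1])<.035)];
    for y in (-.03,-.015,0,.015,.03):
        gg=f[abs(f[:,1]-y)<.008]; print('xend',y,np.sort(gg[:,0])[:4])
E
python3 d.py
```

```text
top rail- 273 slope deg 0.11519148011468221 y@0 -0.038517333720423555 y pct [-0.0433 -0.0383 -0.0338]
top rail+ 117 slope deg -1.0214567986440986 y@0 0.04044655744570033 y pct [0.0316 0.0409 0.0459]
top hood 542 slope deg 0.25579299657503235 y@0 0.02524250935766978 y pct [0.0074 0.0259 0.0439]
-0.18 167 [-0.044  -0.0416  0.0425  0.0464]
-0.16 219 [-0.0452 -0.0421  0.0433  0.0454]
-0.14 218 [-0.0437 -0.0413  0.0439  0.0462]
-0.12000000000000002 212 [-0.0437 -0.0409  0.0442  0.047 ]
xend -0.03 [-0.1872 -0.1845 -0.184  -0.1838]
xend -0.015 [-0.1849 -0.1843 -0.1825 -0.1823]
xend 0 [-0.1843 -0.1841 -0.1835 -0.183 ]
xend 0.015 [-0.1835 -0.1834 -0.1825 -0.1821]
xend 0.03 [-0.1844 -0.1838 -0.1835 -0.1835]
side rail- 162 slope deg 0.1358029586135592 y@0 -0.03946895465524383 y pct [-0.0442 -0.039  -0.0345]
side rail+ 64 slope deg 0.01131991515900533 y@0 0.04082286835463526 y pct [0.0356 0.0412 0.0452]
side hood 275 slope deg -0.24200529425266268 y@0 0.02527402550613668 y pct [0.0065 0.0251 0.0434]
-0.18 188 [-0.0452 -0.0412  0.0433  0.0461]
-0.16 177 [-0.0446 -0.0417  0.0438  0.0459]
-0.14 190 [-0.045  -0.0432  0.0428  0.046 ]
-0.12000000000000002 170 [-0.0445 -0.0413  0.0418  0.0455]
xend -0.03 [-0.1898 -0.1882 -0.1875 -0.1859]
xend -0.015 [-0.1876 -0.187  -0.1863 -0.1861]
xend 0 [-0.1877 -0.1872 -0.187  -0.1863]
xend 0.015 [-0.1872 -0.1871 -0.1869 -0.1859]
xend 0.03 [-0.1887 -0.1874 -0.1863 -0.1855]
```

```bash
cat > g.py <<'E'
from h import *
np.set_printoptions(precision=4,suppress=True)
def go(t,yaw=None):
    s=r.read_state();R=np.array(s['orientation']);p=np.array(s['tool_pos'])
    y=np.degrees(np.arctan2(-R[1,1],-R[0,1]))  # dir of tool -y = dock +x
    if yaw is None: yaw=y
    print('t',s['time_s'],'pos',p,'yaw',y,'F',s['wrist_force'],'M',s['moment'],'gap',s['finger_gap'])
    tr=(y-yaw)/120
    a=np.radians(yaw);ex=np.array([np.sin(a),-np.cos(a),0]);ey=-np.array([np.cos(a),np.sin(a),0])
    d=np.array(t)-p
    print('turn',tr,'shift total frac',np.array([d@ex,d@ey,-d[2]])/.4)
E
python3 -c "
from g import *
go([.564,-.3405,.25],100.7)"
```

```text
t 2.45 pos [ 0.1539 -0.6057  0.3027] yaw 104.25357069909332 F [0.0967 0.8331 0.7771] M [-0.0324 -0.0198 -0.0224] gap 0.08760828003642272
turn 0.029613089159110945 shift total frac [ 1.1305 -0.4612  0.1317]
```

jog_arm(
  series=[
    [[0,0,0],0.0296],
    [[0.07,-0.029,0.008],0],
    [[0.07,-0.029,0.008],0],
    [[0.07,-0.029,0.008],0],
    [[0.07,-0.029,0.008],0],
    [[0.07,-0.029,0.008],0],
    [[0.07,-0.029,0.008],0],
    [[0.07,-0.029,0.008],0],
    [[0.07,-0.029,0.008],0],
    [[0.07,-0.029,0.008],0],
    [[0.07,-0.029,0.008],0],
    [[0.07,-0.029,0.008],0],
    [[0.07,-0.029,0.008],0],
    [[0.07,-0.029,0.008],0],
    [[0.07,-0.029,0.008],0],
    [[0.07,-0.029,0.008],0],
    [[0.07,-0.029,0.008],0],
    [[0.01,0,0],0],
    [[0,0,0],0],
    [[0,0,0],0],
  ],
  jaw=1,
  newtons=60,
)

```text
time_s: 4.45
tool_pos: [0.5629, -0.3399, 0.2514]
orientation: [[0.983, 0.185, -0.001], [0.185, -0.983, -0.0], [-0.001, -0.0, -1.0]]
wrist_force: [0.1, 0.2, -0.8]
finger_gap: 0.0873
```

Run:
```python
from g import *
p=shot('wrist','w1.png');C=cloud(p);
for l,zr in [('carrier',(.02,.031)),('post_top',(.075,.09))]:
    t=finder.trace(p,l)
    if not t: print('none',l); continue
    P=C[t[0]['region']];q=P[(P[:,2]>zr[0])&(P[:,2]<zr[1])]
    print(l,t[0]['conf'],len(q),cv2.minAreaRect((q[:,:2]*1000).astype(np.float32)),np.percentile(P[:,2],[5,50,98]))
for m in finder.mark_of(p,'post_top')[:2]: print(m['conf'],m['xy'],ray_z(p,m['xy'],.081))
go([.564,-.3405,.123],100.7)
```

```text
carrier 0.92 4973 ((545.828857421875, -344.6991882324219), (65.55140686035156, 100.08365631103516), 10.633583068847656) [0.023  0.0274 0.0826]
post_top 0.64 430 ((563.07080078125, -341.57177734375), (22.272926330566406, 12.842267990112305), 10.760238647460938) [0.0246 0.0274 0.0826]
0.87 [251.7, 194.9] [ 0.5627 -0.3418  0.081 ]
t 4.65 pos [ 0.5628 -0.3402  0.2517] yaw 100.63019246105729 F [-0.7844  0.8217 -0.5915] M [ 0.0165  0.0449 -0.0238] gap 0.08768617749513972
turn -0.0005817294911892645 shift total frac [0.0027 0.0014 0.3218]
```

View pics/w1.png

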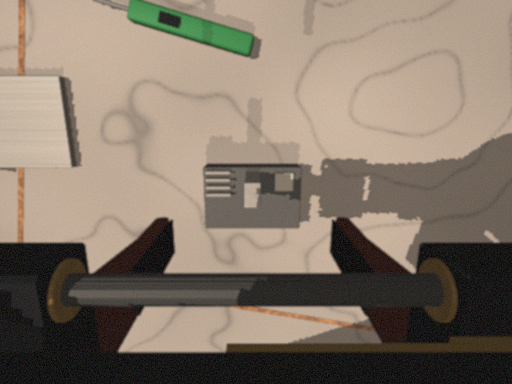

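The wrist view shows the carrier square in the image (columns 205–300, rows 165–228) and the post at about (283,183). The fins point left, towards the dock. Next I descend and grip.

jog_arm(
  series=[
    [[0,0.002,0.04],0],
    [[0,0,0.04],0],
    [[0,0,0.04],0],
    [[0,0,0.04],0],
    [[0,0,0.04],0],
    [[0,0,0.04],0],
    [[0,0,0.04],0],
    [[0,0,0.02],0],
    [[0,0,0.02],0],
    [[0,0,0],0],
    [[0,0,0],0],
  ],
)

```text
time_s: 5.75
tool_pos: [0.564, -0.3403, 0.1237]
orientation: [[0.983, 0.186, 0.0], [0.186, -0.983, -0.0], [0.0, 0.0, -1.0]]
wrist_force: [0.3, -0.9, 0.9]
finger_gap: 0.0877
```

jog_arm(
  series=[
    [[0,0,0],0],
    [[0,0,0],0],
    [[0,0,0],0],
    [[0,0,0],0],
    [[0,0,0],0],
    [[0,0,0],0],
    [[0,0,0],0],
    [[0,0,0],0],
    [[0,0,0],0],
    [[0,0,0],0],
  ],
  jaw=-1,
  newtons=60,
)

```text
time_s: 6.75
tool_pos: [0.5637, -0.3402, 0.1234]
orientation: [[0.983, 0.186, -0.0], [0.186, -0.983, 0.0], [-0.0, -0.0, -1.0]]
wrist_force: [0.5, 0.1, 0.4]
finger_gap: 0.0136
```

jog_arm(
  series=[
    [[0,0,-0.02],0],
    [[0,0,-0.04],0],
    [[0,0,-0.06],0],
    [[0,0,-0.03],0],
    [[0,0,0],0],
    [[0,0,0],0],
  ],
)

```text
time_s: 7.35
tool_pos: [0.5636, -0.3402, 0.1837]
orientation: [[0.983, 0.186, 0.0], [0.186, -0.983, -0.0], [0.0, 0.0, -1.0]]
wrist_force: [0.5, -0.6, -2.3]
finger_gap: 0.014
```

```bash
python3 -c "
from g import *
go([.5918,-.080,.18],100.6)"
```

```text
t 7.35 pos [ 0.5636 -0.3402  0.1837] yaw 100.69961839541794 F [ 0.498  -0.5624 -2.3445] M [ 0.0066 -0.0538  0.0595] gap 0.013983520169077751
turn 0.0008301532951495716 shift total frac [ 0.1889 -0.6264  0.0093]
```

jog_arm(
  series=[
    [[0.0175,-0.057,0],0.0005],
    [[0.0175,-0.057,0],0],
    [[0.0175,-0.057,0],0],
    [[0.0175,-0.057,0],0],
    [[0.0175,-0.057,0],0],
    [[0.0175,-0.057,0],0],
    [[0.0175,-0.057,0],0],
    [[0.0175,-0.057,0],0],
    [[0.0175,-0.057,0],0],
    [[0.0175,-0.057,0],0],
    [[0.014,-0.056,0],0],
    [[0,0,0],0],
    [[0,0,0],0],
    [[0,0,0],0],
  ],
)

```text
time_s: 8.75
tool_pos: [0.5915, -0.0807, 0.1829]
orientation: [[0.983, 0.184, -0.001], [0.184, -0.983, -0.0], [-0.001, -0.0, -1.0]]
wrist_force: [-0.0, -0.1, -2.9]
finger_gap: 0.0138
```

```bash
cat > l.py <<'E'
from g import *
import sys
k=sys.argv[1]
for n in ['wrist','top','side']:
    p=shot(n,n+k+'.png');np.savez('/tmp/'+n+k,**{a:p[a] for a in ['depth','camera_matrix','extrinsics','pixels']})
go([.5918,-.080,.18],100.6)
E
python3 l.py 2
python3 - <<'E'
import cv2,numpy as np
cd='pics/'
a=cv2.imread(cd+'wrist2.png');b=cv2.imread(cd+'top2.png');
b=cv2.resize(b[150:280,150:350],(800,520),interpolation=cv2.INTER_CUBIC)
cv2.imwrite(cd+'top2z.png',b)
E
```

```text
t 8.9 pos [ 0.5916 -0.081   0.1833] yaw 100.57774064141424 F [-0.0766  0.7518 -3.0407] M [-0.0601 -0.0788 -0.0136] gap 0.013667804512810139
turn -0.0001854946548813056 shift total frac [ 0.0009 -0.0023  0.0082]
```

View pics/wrist2.png

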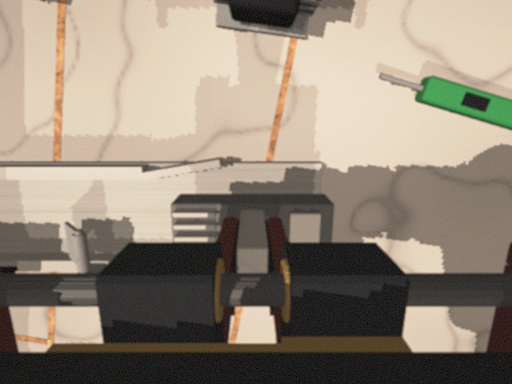

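View pics/top2z.png

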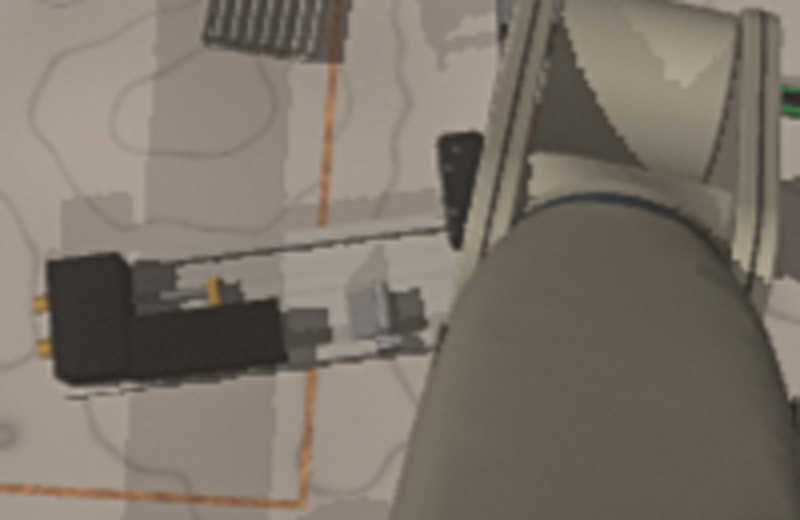

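Run:
```python
from h import *
np.set_printoptions(precision=4,suppress=True)
p=dict(np.load('/tmp/wrist2.npz'));C=cloud(p)
pos=np.array([.5916,-.0809,.183]);a=np.radians(100.6)
ex=np.array([np.cos(a),np.sin(a)]);ey=np.array([-np.sin(a),np.cos(a)])
q=C.reshape(-1,3);D=np.stack([(q[:,:2]-pos[:2])@ex,(q[:,:2]-pos[:2])@ey,q[:,2]],1)
rows=np.repeat(np.arange(384),512)
v=(p['depth'].ravel()>0)&(rows<245)
D=D[v]
def info(nm,s):
    q=D[s];
    if len(q)<10: print(nm,len(q));return
    k=np.polyfit(q[:,0],q[:,1],1)
    print(nm,len(q),'x',np.percentile(q[:,0],[0.5,2,50,98,99.5]),'y',np.percentile(q[:,1],[1,3,50,97,99]),'z',np.median(q[:,2]),'slope',np.degrees(k[0]))
x,y,z=D.T
info('rail-top',(x>.09)&(abs(z-.0265)<.004)&(y<-.005)&(y>-.05))
info('floor',(abs(z-.0105)<.003)&(x<.03)&(y<.1)&(y>-.08))
info('floor lane',(abs(z-.0105)<.003)&(x>.09)&(y<.1)&(y>-.08))
info('carrier top',(abs(z-.0875)<.003)&(abs(x)<.08)&(abs(y)<.06))
info('floor end',(abs(z-.0105)<.003)&(x<-.03)&(abs(y)<.06))
for lo,hi in [(.09,.1),(.1,.11),(.11,.12),(.12,.14),(.14,.16)]:
    info('r',(x>lo)&(x<hi)&(abs(z-.0265)<.004)&(y<-.005)&(y>-.05))
z2=z[(abs(x)<.06)&(abs(y)<.05)];print(np.histogram(z2,bins=np.arange(0,.2,.01)))
```

```text
rail-top 1886 x [0.0908 0.0924 0.1432 0.1943 0.1961] y [-0.0262 -0.026  -0.0212 -0.016  -0.0159] z 0.027109374152364855 slope 0.06422561395651348
floor 3418 x [-0.2018 -0.1737 -0.0177  0.0276  0.0293] y [-0.0744 -0.064  -0.0153 -0.0019 -0.0014] z 0.011151206434296998 slope 12.193364100893268
floor lane 9300 x [0.0906 0.0926 0.153  0.2148 0.2186] y [-0.0269 -0.0261  0.0145  0.0443  0.0459] z 0.011161929372857008 slope 1.947246736131524
carrier top 3623 x [-0.051  -0.05   -0.0207  0.0467  0.0479] y [-0.014  -0.0138 -0.0062  0.0093  0.0108] z 0.08694243275665672 slope -2.0105234762567803
floor end 1119 x [-0.2101 -0.1983 -0.0453 -0.0307 -0.0303] y [-0.0588 -0.0549 -0.0153 -0.0021 -0.0015] z 0.01117363529205895 slope 14.243063607492397
r 174 x [0.0902 0.0903 0.0951 0.0998 0.0999] y [-0.0262 -0.0261 -0.0209 -0.016  -0.0159] z 0.027094117847317876 slope 1.6354389929092739
r 174 x [0.1001 0.1002 0.105  0.1096 0.1097] y [-0.0261 -0.026  -0.0216 -0.016  -0.0159] z 0.0270636763962878 slope -0.7205861342195629
r 181 x [0.1101 0.1102 0.1149 0.1196 0.12  ] y [-0.0262 -0.026  -0.0212 -0.016  -0.016 ] z 0.027055519050456087 slope 0.4604638266310495
r 356 x [0.1201 0.1204 0.1299 0.1396 0.1399] y [-0.0261 -0.0261 -0.0213 -0.0161 -0.0159] z 0.02718057373547223 slope -0.11469053586009785
r 354 x [0.1401 0.1404 0.1498 0.1594 0.1597] y [-0.0261 -0.026  -0.0211 -0.016  -0.0159] z 0.027136838320215555 slope 0.27194543223457524
(array([3867, 3924,  410,    0,    0,    0,  487,  641, 3723, 1344,  264,
        419,  490,  559,   41,    0,    0,    0,  163]), array([0.  , 0.01, 0.02, 0.03, 0.04, 0.05, 0.06, 0.07, 0.08, 0.09, 0.1 ,
       0.11, 0.12, 0.13, 0.14, 0.15, 0.16, 0.17, 0.18, 0.19]))
```

Run:
```python
from h import *
np.set_printoptions(precision=4,suppress=True)
p=dict(np.load('/tmp/wrist2.npz'));C=cloud(p)
pos=np.array([.5916,-.0809,.183]);a=np.radians(100.6)
ex=np.array([np.cos(a),np.sin(a)])
ey=np.array([-np.sin(a),np.cos(a)])
D=np.stack([(C[...,:2]-pos[:2])@ex,(C[...,:2]-pos[:2])@ey,C[...,2]],-1)
for rw in (166,172,178,185,192): print(rw,[(c,*np.round(D[rw,c]*1000,1).tolist()) for c in range(314,330,2)])
# rod/hinge, flare start at rail
for n in ['top','side']:
    p=dict(np.load(f'/tmp/{n}2.npz'));C=cloud(p).reshape(-1,3)
    D=np.stack([(C[:,:2]-pos[:2])@ex,(C[:,:2]-pos[:2])@ey,C[:,2]],1)
    h=D[(D[:,2]>.053)&(D[:,2]<.062)&(D[:,1]>.025)&(D[:,1]<.05)&(D[:,0]>.16)&(D[:,0]<.36)]
    print(n,'hood start',np.sort(h[:,0])[:8],'end',np.sort(h[:,0])[-5:])
    h=D[(D[:,2]>.038)&(D[:,2]<.056)&(D[:,1]>.022)&(D[:,1]<.06)&(D[:,0]>.11)&(D[:,0]<.16)]
    print('hinge',len(h),np.percentile(h[:,0],[2,50,98]),np.percentile(h[:,1],[2,98]))
    h=D[(D[:,2]>.016)&(D[:,2]<.034)&(D[:,1]>-.005)&(D[:,1]<.02)&(D[:,0]>.2)&(D[:,0]<.29)]
    print('pad',len(h),h[::4][:20])
```

```text
166 [(314, -53.8, -23.8, 10.5), (316, -55.1, -24.1, 12.3), (318, -57.1, -23.8, 10.5), (320, -58.7, -23.8, 10.9), (322, -62.5, -22.3, 1.5), (324, -64.4, -22.2, 1.0), (326, -65.9, -22.3, 1.8), (328, -67.8, -22.2, 1.2)]
172 [(314, -53.9, -18.8, 11.3), (316, -55.6, -18.8, 11.2), (318, -57.2, -18.8, 11.2), (320, -58.9, -18.8, 11.2), (322, -63.0, -16.9, 0.9), (324, -64.5, -17.1, 1.8), (326, -66.4, -17.0, 1.2), (328, -67.9, -17.1, 2.0)]
178 [(314, -54.5, -13.3, 9.6), (316, -55.9, -13.7, 11.1), (318, -57.4, -13.8, 11.7), (320, -59.3, -13.6, 10.9), (322, -63.3, -11.5, 0.6), (324, -65.1, -11.5, 0.5), (326, -66.7, -11.7, 1.3), (328, -68.4, -11.6, 1.2)]
185 [(314, -54.6, -7.5, 10.6), (316, -56.1, -7.6, 11.2), (318, -57.8, -7.7, 11.6), (320, -59.8, -7.3, 9.9), (322, -63.7, -5.2, 0.4), (324, -65.4, -5.3, 1.0), (326, -66.9, -5.5, 1.9), (328, -68.8, -5.3, 1.2)]
192 [(314, -54.5, -1.8, 12.4), (316, -56.5, -1.5, 11.2), (318, -58.2, -1.5, 11.0), (320, -62.2, 1.0, 1.1), (322, -63.9, 1.0, 1.2), (324, -65.8, 1.1, 0.7), (326, -67.7, 1.2, 0.4), (328, -69.1, 0.9, 1.7)]
top hood start [0.1994 0.2002 0.2003 0.
[... 219 characters left out ...]
   0.0038  0.0263]
 [ 0.2495  0.0047  0.0233]
 [ 0.2845  0.0033  0.0254]
 [ 0.2737  0.0048  0.0264]
 [ 0.2626  0.0066  0.0288]
 [ 0.252   0.0078  0.0278]
 [ 0.287   0.0062  0.0291]
 [ 0.2758  0.0082  0.0323]
 [ 0.2661  0.0082  0.0241]
 [ 0.2409  0.0129  0.0336]
 [ 0.2467  0.0146  0.0321]]
side hood start [0.1965 0.1971 0.1979 0.1983 0.1984 0.1989 0.1992 0.2001] end [0.3453 0.3454 0.3465 0.3482 0.3513]
hinge 48 [0.1214 0.1269 0.1349] [0.0226 0.0597]
pad 40 [[0.2874 0.0065 0.0256]
 [0.2793 0.0024 0.0266]
 [0.2649 0.0068 0.0316]
 [0.2623 0.0081 0.0257]
 [0.2535 0.0042 0.0275]
 [0.2464 0.0064 0.03  ]
 [0.2375 0.0058 0.0332]
 [0.2391 0.0089 0.0286]
 [0.239  0.0093 0.0245]
 [0.2399 0.0093 0.0193]]
```

jog_arm(
  series=[
    [[0,0,0.03],0],
    [[0,0,0.03],0],
    [[0,0,0.03],0],
    [[0,0,0.018],0],
    [[0,0,0.0075],0],
    [[0,0,0.003],0],
    [[0,0,0.0025],0],
    [[0,0,0],0],
    [[0,0,0],0],
  ],
)

```text
time_s: 9.8
tool_pos: [0.592, -0.0801, 0.1355]
orientation: [[0.983, 0.185, 0.001], [0.185, -0.983, -0.0], [0.001, 0.0, -1.0]]
wrist_force: [0.3, -0.5, -3.2]
finger_gap: 0.0136
```

jog_arm(
  series=[
    [[0,0,0.0025],0],
    [[0,0,0.002],0],
    [[0,0,0],0],
    [[0,0,0],0],
  ],
)

```text
time_s: 10.2
tool_pos: [0.5919, -0.0802, 0.1334]
orientation: [[0.983, 0.185, 0.0], [0.185, -0.983, -0.0], [0.0, 0.0, -1.0]]
wrist_force: [0.0, -0.6, -1.6]
finger_gap: 0.0136
```

jog_arm(
  series=[
    [[0,-0.005,0.001],0],
    [[0,-0.015,0],0],
    [[0,-0.02,0],0],
    [[0,-0.02,0],0],
    [[0,-0.02,0],0],
    [[0,-0.02,0],0],
    [[0,-0.015,0],0],
    [[0,0,0],0],
    [[0,0,0],0],
  ],
)

```text
time_s: 11.1
tool_pos: [0.5834, -0.0336, 0.1334]
orientation: [[0.983, 0.185, 0.001], [0.185, -0.983, 0.001], [0.001, -0.001, -1.0]]
wrist_force: [0.6, 0.9, 5.7]
finger_gap: 0.0134
```

jog_arm(
  series=[
    [[0,-0.015,0],0],
    [[0,-0.02,0],0],
    [[0,-0.02,0],0],
    [[0,-0.02,0],0],
    [[0,-0.015,0],0],
    [[0,-0.005,0],0],
    [[0,0,0],0],
    [[0,0,0],0],
  ],
)

```text
time_s: 11.9
tool_pos: [0.5765, 0.0034, 0.1334]
orientation: [[0.983, 0.185, 0.001], [0.185, -0.983, 0.0], [0.001, -0.0, -1.0]]
wrist_force: [0.9, -1.2, 5.7]
finger_gap: 0.0138
```

```bash
python3 l.py 3
```

```text
t 12.05 pos [0.5764 0.0034 0.1334] yaw 100.67443648403257 F [ 0.9794 -0.5628  6.5293] M [-0.3215  0.0541  0.1798] gap 0.013709004148964657
turn 0.0006203040336047867 shift total frac [-0.0006  0.2119 -0.1164]
```

View pics/wrist3.png

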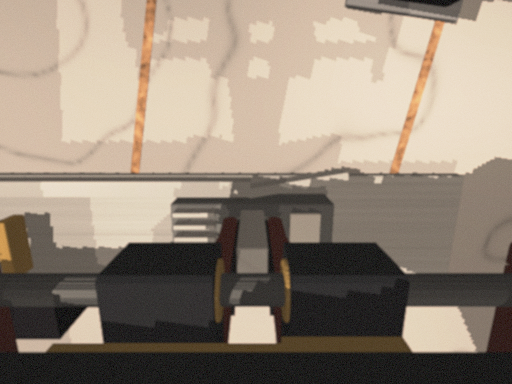

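jog_arm(
  series=[
    [[0,0,-0.0008],0],
    [[0,-0.008,0],0],
    [[0,-0.012,0],0],
    [[0,-0.015,0],0],
    [[0,-0.015,0],0],
    [[0,-0.015,0],0],
    [[0,-0.015,0],0],
    [[0,-0.015,0],0],
    [[0,-0.005,0],0],
    [[0,0,0],0],
    [[0,0,0],0],
  ],
)

```text
time_s: 13.15
tool_pos: [0.5688, 0.0423, 0.1334]
orientation: [[0.983, 0.185, 0.0], [0.185, -0.983, 0.0], [0.0, -0.0, -1.0]]
wrist_force: [0.5, -1.6, 5.5]
finger_gap: 0.0138
```

```bash
python3 l.py 4;  python3 - <<'E'
import cv2,numpy as np
cd='pics/'
a=cv2.imread(cd+'side4.png');b=cv2.imread(cd+'top4.png');
b=cv2.resize(b[150:270,140:340],(800,480),interpolation=cv2.INTER_CUBIC)
cv2.imwrite(cd+'top4z.png',b)
a=cv2.resize(a[120:270,150:350],(800,600),interpolation=cv2.INTER_CUBIC)
cv2.imwrite(cd+'side4z.png',a)
E
```

```text
t 13.3 pos [0.5688 0.0423 0.1334] yaw 100.63974148974954 F [ 1.0879 -1.1921  6.1048] M [-0.2414 -0.022   0.1158] gap 0.013923684098485111
turn 0.0003311790812462097 shift total frac [ 0.0002  0.3111 -0.1165]
```

View pics/top4z.png

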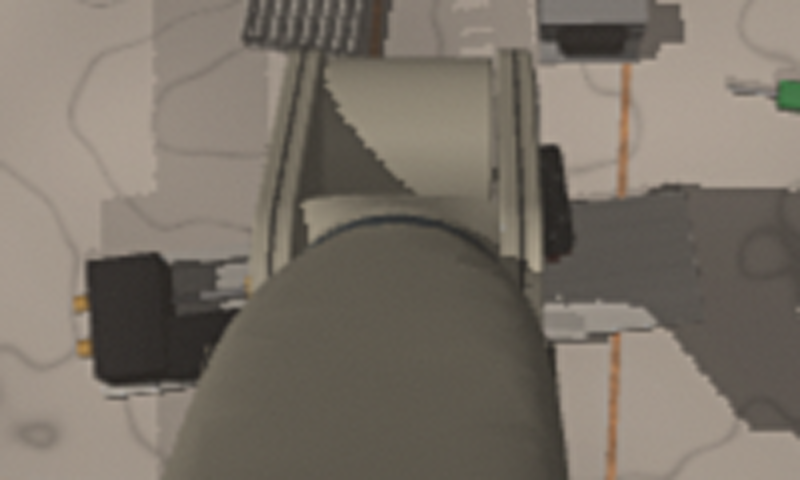

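View pics/side4z.png

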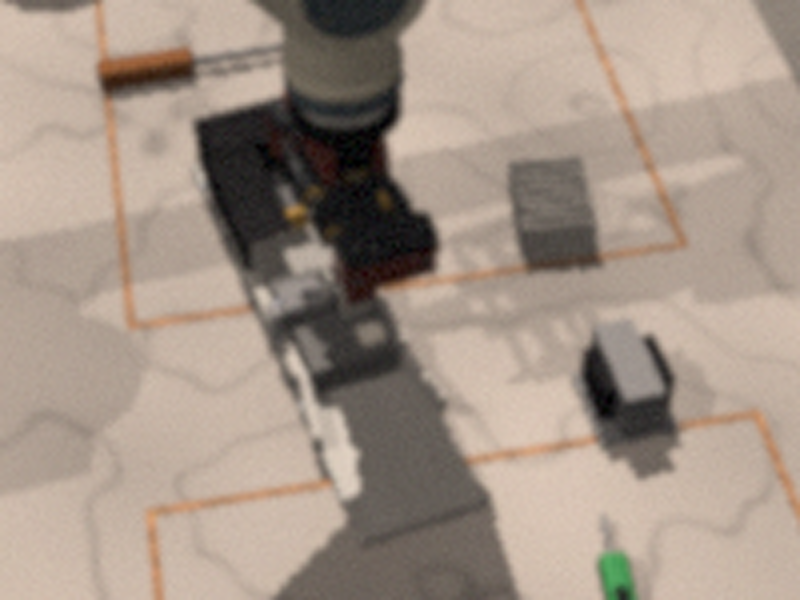

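jog_arm(
  series=[
    [[0,0,-0.0008],0],
    [[0,-0.008,0],0],
    [[0,-0.015,0],0],
    [[0,-0.015,0],0],
    [[0,-0.015,0],0],
    [[0,-0.015,0],0],
    [[0,-0.015,0],0],
    [[0,-0.015,0],0],
    [[0,-0.015,0],0],
    [[0,-0.015,0],0],
    [[0,-0.01,0],0],
    [[0,0,0],0],
    [[0,0,0],0],
  ],
)

```text
time_s: 14.6
tool_pos: [0.5584, 0.0967, 0.1334]
orientation: [[0.983, 0.184, -0.0], [0.184, -0.983, 0.001], [-0.0, -0.001, -1.0]]
wrist_force: [-0.3, 3.7, 1.2]
finger_gap: 0.0137
```

```bash
python3 l.py 5;  python3 - <<'E'
import cv2,numpy as np
cd='pics/'
a=cv2.imread(cd+'side5.png')
a=cv2.resize(a[120:270,150:350],(800,600),interpolation=cv2.INTER_CUBIC)
cv2.imwrite(cd+'side5z.png',a)
E
```

```text
t 14.75 pos [0.5585 0.0962 0.1334] yaw 100.63133416053314 F [-0.4964  4.2173  2.1787] M [0.6068 0.0717 0.0328] gap 0.013732644805996185
turn 0.00026111800444290624 shift total frac [ 0.0008  0.4483 -0.1164]
```

View pics/side5z.png

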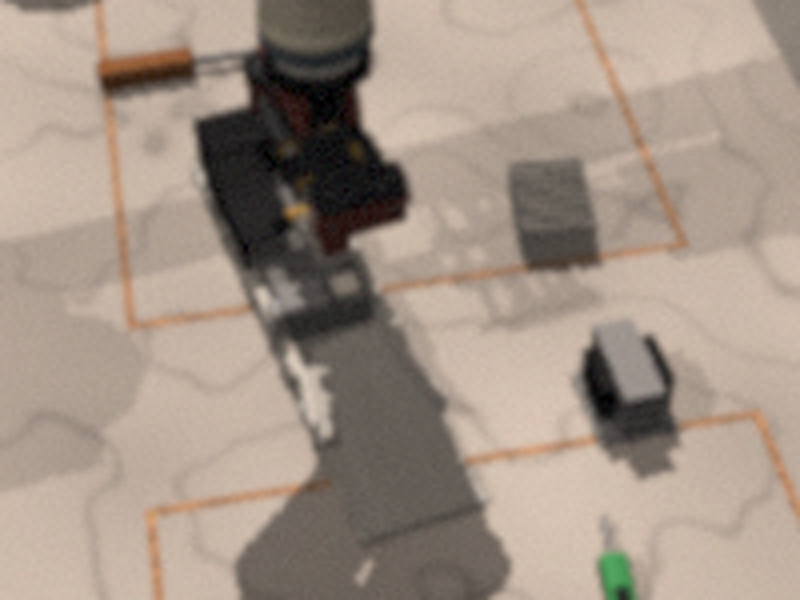

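View pics/wrist5.png

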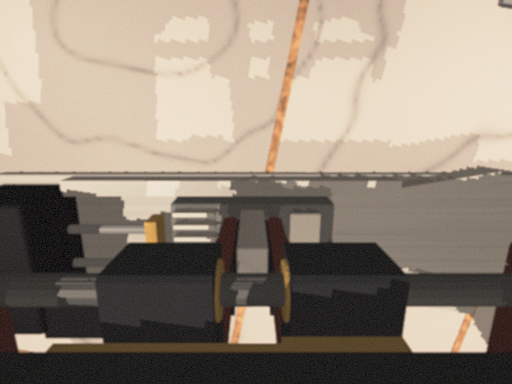

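jog_arm(
  series=[
    [[0,0,0],0],
    [[0,0,0],0],
    [[0,0,0],0],
  ],
)

```text
time_s: 15.05
tool_pos: [0.5587, 0.0958, 0.1334]
orientation: [[0.983, 0.185, -0.0], [0.185, -0.983, -0.0], [-0.0, 0.0, -1.0]]
wrist_force: [0.6, 2.5, -0.0]
finger_gap: 0.0133
```

```bash
python3 -c "
from g import *
go([.5918,-.080,.18])
s=r.read_state();print(s['effort'],s['joint_vel'])
p=shot('side');C=cloud(p)
for l in ['flap','carrier']:
    for t in finder.trace(p,l)[:1]:
        P=C[t['region']];print(l,t['conf'],len(P),np.percentile(P[:,2],[2,20,50,80,98]),P.mean(0))
"
```

```text
t 15.05 pos [0.5587 0.0958 0.1334] yaw 100.63552501657394 F [ 0.5762  2.4836 -0.0451] M [ 0.3784 -0.0105 -0.097 ] gap 0.013284315721783183
turn 0.0 shift total frac [ 0.0002  0.4473 -0.1164]
[ -1.1863 -54.1068 -17.6656  -0.4362   0.0382  -0.0237] [-0.0005  0.0003  0.0001 -0.0001 -0.0009 -0.0021]
flap 0.47 117 [0.0337 0.0379 0.0424 0.0469 0.0521] [0.5326 0.0444 0.0504]
carrier 0.97 482 [0.0126 0.0285 0.0352 0.0378 0.0584] [0.5434 0.0751 0.0357]
```

jog_arm(
  series=[
    [[0,-0.005,0],0],
    [[0,-0.0075,0],0],
    [[0,-0.0075,0],0],
    [[0,-0.005,0],0],
    [[0,0,0],0],
    [[0,0,0],0],
  ],
)

```text
time_s: 15.8
tool_pos: [0.5566, 0.1061, 0.1334]
orientation: [[0.983, 0.185, -0.0], [0.185, -0.983, 0.0], [-0.0, -0.0, -1.0]]
wrist_force: [-0.5, 1.7, -1.1]
finger_gap: 0.0138
```

jog_arm(
  series=[
    [[0,-0.005,0],0],
    [[0,-0.0075,0],0],
    [[0,-0.0075,0],0],
    [[0,-0.005,0],0],
    [[0,0,0],0],
    [[0,0,0],0],
  ],
)

```text
time_s: 16.4
tool_pos: [0.5549, 0.1157, 0.1334]
orientation: [[0.983, 0.185, -0.0], [0.185, -0.983, 0.0], [-0.0, -0.0, -1.0]]
wrist_force: [0.6, -2.7, -2.9]
finger_gap: 0.0134
```

jog_arm(
  series=[
    [[0,-0.005,0],0],
    [[0,-0.0075,0],0],
    [[0,-0.0075,0],0],
    [[0,-0.005,0],0],
    [[0,0,0],0],
    [[0,0,0],0],
  ],
)

```text
time_s: 17.0
tool_pos: [0.5532, 0.125, 0.1335]
orientation: [[0.983, 0.185, 0.0], [0.185, -0.983, -0.001], [-0.0, 0.001, -1.0]]
wrist_force: [-0.0, -6.4, -1.6]
finger_gap: 0.0142
```

jog_arm(
  series=[
    [[0,-0.005,0],0],
    [[0,-0.005,0],0],
    [[0,0,0],0],
    [[0,0,0],0],
  ],
)

```text
time_s: 17.4
tool_pos: [0.5525, 0.1286, 0.1335]
orientation: [[0.983, 0.185, 0.0], [0.185, -0.983, -0.001], [-0.0, 0.001, -1.0]]
wrist_force: [1.9, -8.2, -2.0]
finger_gap: 0.0141
```

jog_arm(
  series=[
    [[0,-0.005,0],0],
    [[0,-0.005,0],0],
    [[0,0,0],0],
    [[0,0,0],0],
  ],
)

```text
time_s: 17.8
tool_pos: [0.5518, 0.1323, 0.1336]
orientation: [[0.983, 0.185, 0.0], [0.185, -0.983, -0.002], [-0.0, 0.002, -1.0]]
wrist_force: [1.9, -10.7, -1.0]
finger_gap: 0.0137
```

```bash
cat > f.py <<'E'
from g import *
import sys
k=sys.argv[1]
go([.5918,-.080,.18])
p=shot('side','side%s.png'%k);C=cloud(p)
for t in finder.trace(p,'flap')[:1]:
        P=C[t['region']];print('flap',t['conf'],len(P),np.percentile(P[:,2],[2,20,50,80,98]),P.mean(0))
a=cv2.imread('pics/side%s.png'%k)
cv2.imwrite('pics/side%sz.png'%k,cv2.resize(a[140:240,170:290],(720,600),interpolation=cv2.INTER_CUBIC))
E
python3 f.py 6
```

```text
t 17.8 pos [0.5518 0.1323 0.1336] yaw 100.68243509029826 F [  1.8615 -10.6879  -1.0387] M [-1.9865 -0.4119  0.1173] gap 0.013710141490347048
turn 0.0 shift total frac [-0.0002  0.54   -0.1161]
```

View pics/side6z.png

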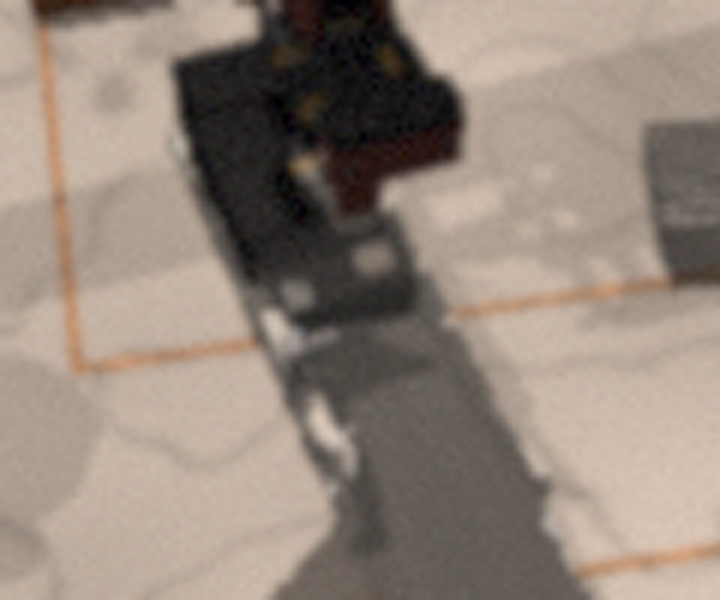

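jog_arm(
  series=[
    [[0,-0.005,0],0],
    [[0,-0.0025,0],0],
    [[0,0,0],0],
    [[0,0,0],0],
  ],
)

```text
time_s: 18.3
tool_pos: [0.5513, 0.135, 0.1336]
orientation: [[0.983, 0.186, 0.0], [0.186, -0.983, -0.002], [-0.0, 0.002, -1.0]]
wrist_force: [2.7, -12.1, -0.3]
finger_gap: 0.0139
```

```bash
python3 f.py 7
```

```text
t 18.3 pos [0.5513 0.135  0.1336] yaw 100.69484885884847 F [  2.6579 -12.1327  -0.2528] M [-2.3005 -0.4044  0.1324] gap 0.013891451161226951
turn 0.0 shift total frac [-0.0003  0.5468 -0.116 ]
```

View pics/side7z.png

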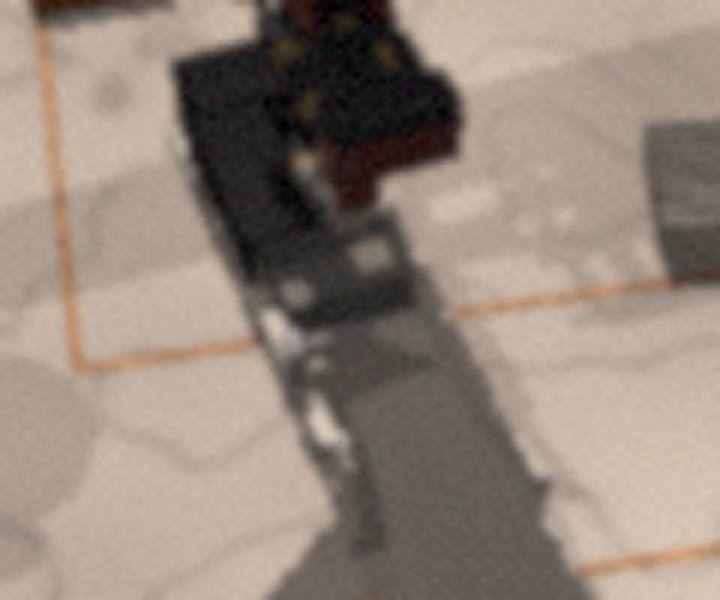

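jog_arm(
  series=[
    [[0,-0.004,0],0],
    [[0,0,0],0],
    [[0,0,0],0],
  ],
)

```text
time_s: 18.7
tool_pos: [0.5511, 0.1364, 0.1336]
orientation: [[0.983, 0.186, 0.0], [0.186, -0.983, -0.002], [-0.0, 0.002, -1.0]]
wrist_force: [2.0, -12.9, -0.3]
finger_gap: 0.0138
```

jog_arm(
  series=[
    [[0,-0.003,0],0],
    [[0,0,0],0],
    [[0,0,0],0],
  ],
)

```text
time_s: 19.0
tool_pos: [0.5509, 0.1375, 0.1336]
orientation: [[0.983, 0.186, 0.0], [0.186, -0.983, -0.002], [-0.0, 0.002, -1.0]]
wrist_force: [2.4, -12.9, -0.3]
finger_gap: 0.0138
```

jog_arm(
  series=[
    [[0,-0.003,0],0],
    [[0,0,0],0],
    [[0,0,0],0],
  ],
)

```text
time_s: 19.3
tool_pos: [0.5507, 0.1386, 0.1336]
orientation: [[0.983, 0.186, 0.0], [0.186, -0.983, -0.003], [-0.0, 0.003, -1.0]]
wrist_force: [2.9, -13.8, -1.3]
finger_gap: 0.0139
```

jog_arm(
  series=[
    [[0,-0.003,0],0],
    [[0,0,0],0],
    [[0,0,0],0],
  ],
)

```text
time_s: 19.6
tool_pos: [0.5507, 0.1389, 0.1337]
orientation: [[0.982, 0.186, 0.001], [0.186, -0.982, -0.004], [-0.0, 0.004, -1.0]]
wrist_force: [3.3, -18.9, 0.3]
finger_gap: 0.0138
```

```bash
python3 f.py 8; python3 -c "
from g import *
p=shot('wrist','wrist8.png')"
```

```text
t 19.6 pos [0.5507 0.1389 0.1337] yaw 100.73792801021493 F [  3.2727 -18.8603   0.2593] M [-3.8134 -0.6609  0.1811] gap 0.013790458467004496
turn 0.0 shift total frac [-0.0009  0.5569 -0.1157]
```

View pics/wrist8.png

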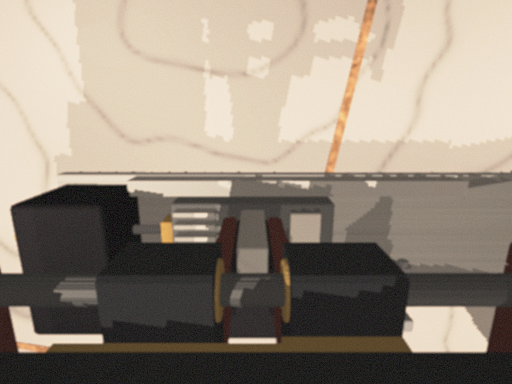

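View pics/side8z.png

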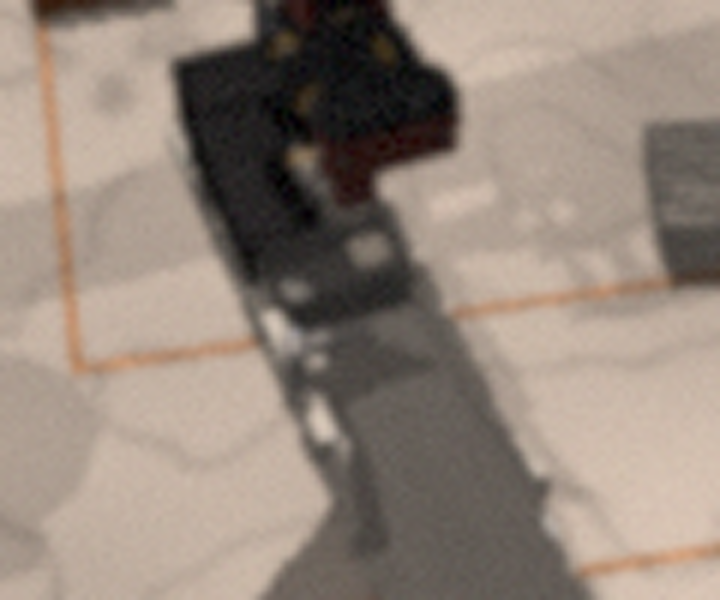

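jog_arm(
  series=[
    [[0,0,0],0],
    [[0,0,0],0],
    [[0,0,0],0],
    [[0,0,0],0],
  ],
)

```text
time_s: 20.15
tool_pos: [0.5507, 0.1389, 0.1337]
orientation: [[0.982, 0.186, 0.001], [0.186, -0.982, -0.004], [-0.0, 0.004, -1.0]]
wrist_force: [2.7, -19.4, 0.1]
finger_gap: 0.0135
```

```bash
cat > fl.py <<'E'
from g import *
go([.5918,-.080,.18])
o=np.array([.5916,-.0809]);a=np.radians(100.6);ex=np.array([np.cos(a),np.sin(a)]);ey=np.array([-np.sin(a),np.cos(a)])
for n in ['side','top']:
    p=shot(n);C=cloud(p).reshape(-1,3);q=C[:,:2]-o
    D=np.stack([q@ex-.1305,q@ey-.019,C[:,2]],1)*1000
    m=(D[:,0]>-15)&(D[:,0]<55)&(D[:,1]>4)&(D[:,1]<32)&(D[:,2]<70)
    d=D[m];d=d[np.argsort(d[:,0])]
    for x in range(-15,55,5):
        g=d[(d[:,0]>=x)&(d[:,0]<x+5)]
        if len(g): print(n,x,len(g),np.percentile(g[:,2],[5,50,95]).round(1))
E
python3 fl.py
```

```text
t 20.15 pos [0.5507 0.1389 0.1337] yaw 100.73532898579505 F [  2.6756 -19.3627   0.0736] M [-3.7493 -0.7207  0.1507] gap 0.013506149446661413
turn 0.0 shift total frac [-0.001   0.5569 -0.1157]
side -15 8 [ 8.5  9.6 12.1]
side -10 13 [ 7.4 10.8 50.6]
side -5 33 [ 8.  42.6 51.2]
side 0 18 [ 7.7 10.5 48.2]
side 5 10 [ 8.1 10.3 12.9]
side 10 9 [ 8.5 10.  12.7]
side 15 6 [ 7.3  9.2 12.1]
side 20 13 [ 4.6  9.3 10.8]
side 25 1 [8.4 8.4 8.4]
side 35 20 [15.9 26.9 37.9]
side 40 40 [ 8.5 24.2 37.9]
side 45 17 [29.4 35.9 39.9]
side 50 9 [29.3 36.5 39.3]
top -15 16 [ 7.2  8.9 11.8]
top -10 19 [ 7.5 10.2 12.6]
top -5 21 [ 6.8 46.  52. ]
top 0 20 [45.2 49.9 52.7]
top 5 21 [35.  40.2 49.7]
top 10 22 [10.2 36.2 38.6]
top 15 17 [22.1 30.1 33. ]
top 20 20 [21.3 25.6 29.2]
top 25 17 [ 6.4  9.9 22.3]
top 30 19 [ 5.1  9.6 14. ]
top 35 18 [ 6.2  9.2 13. ]
top 40 24 [ 9.7 27.2 39.8]
top 45 14 [32.1 35.1 39.7]
```

jog_arm(
  series=[
    [[0,0.002,0],0],
    [[0,0.004,0],0],
    [[0,0.005,0],0],
    [[0,0.005,0],0],
    [[0,0.005,0],0],
    [[0,0.005,0],0],
    [[0,0.005,0],0],
    [[0,0.005,0],0],
    [[0,0.004,0],0],
    [[0,0,0],0],
    [[0,0,0],0],
  ],
)

```text
time_s: 21.35
tool_pos: [0.5532, 0.1249, 0.1335]
orientation: [[0.983, 0.185, 0.0], [0.185, -0.983, -0.001], [-0.0, 0.001, -1.0]]
wrist_force: [2.3, -8.2, -2.1]
finger_gap: 0.0139
```

jog_arm(
  series=[
    [[0,0.0025,0],0],
    [[0,0,0],0],
    [[0,0,0],0],
  ],
)

```text
time_s: 21.65
tool_pos: [0.5533, 0.1241, 0.1335]
orientation: [[0.983, 0.185, -0.0], [0.185, -0.983, -0.001], [-0.0, 0.001, -1.0]]
wrist_force: [1.7, -6.6, -1.9]
finger_gap: 0.0137
```

jog_arm(
  series=[
    [[0,0.0025,0],0],
    [[0,0,0],0],
    [[0,0,0],0],
  ],
)

```text
time_s: 21.95
tool_pos: [0.5535, 0.1232, 0.1335]
orientation: [[0.983, 0.185, -0.0], [0.185, -0.983, -0.001], [-0.0, 0.001, -1.0]]
wrist_force: [1.3, -6.7, -2.7]
finger_gap: 0.0137
```

jog_arm(
  series=[
    [[0,0.0025,0],0],
    [[0,0,0],0],
    [[0,0,0],0],
  ],
)

```text
time_s: 22.25
tool_pos: [0.5536, 0.1225, 0.1335]
orientation: [[0.983, 0.185, -0.0], [0.185, -0.983, -0.0], [-0.0, 0.0, -1.0]]
wrist_force: [0.9, -5.4, -2.6]
finger_gap: 0.0135
```

jog_arm(
  series=[
    [[0,0.0025,0],0],
    [[0,0,0],0],
    [[0,0,0],0],
  ],
)

```text
time_s: 22.55
tool_pos: [0.5537, 0.1221, 0.1334]
orientation: [[0.983, 0.185, -0.0], [0.185, -0.983, 0.0], [-0.0, -0.0, -1.0]]
wrist_force: [-0.7, 0.5, -2.8]
finger_gap: 0.0136
```

jog_arm(
  series=[
    [[0,0,0.0008],0],
    [[0,0,0],0],
    [[0,0,0],0],
  ],
)

```text
time_s: 22.85
tool_pos: [0.5537, 0.122, 0.1334]
orientation: [[0.983, 0.185, -0.0], [0.185, -0.983, 0.0], [-0.0, -0.0, -1.0]]
wrist_force: [-2.3, 1.9, 2.1]
finger_gap: 0.0136
```

jog_arm(
  series=[
    [[0,0,0],0],
    [[0,0,0],0],
    [[0,0,0],0],
    [[0,0,0],0],
    [[0,0,0],0],
  ],
  jaw=-0.1,
)

```text
time_s: 23.35
tool_pos: [0.5539, 0.1217, 0.1332]
orientation: [[0.983, 0.185, 0.0], [0.185, -0.983, -0.0], [0.0, 0.0, -1.0]]
wrist_force: [-0.1, 0.0, 0.2]
finger_gap: 0.0393
```

```bash
python3 fl.py|head -4
```

```text
t 23.35 pos [0.5539 0.1217 0.1332] yaw 100.63728193232087 F [-0.1435  0.0287  0.2444] M [-0.0216  0.0171  0.042 ] gap 0.03929925204991023
turn 0.0 shift total frac [ 0.0001  0.513  -0.1171]
side -15 14 [ 6.3  9.2 12. ]
side -10 12 [ 9.4 28.6 48.5]
```

Released cleanly. Next I lift straight up and back the hand away.

jog_arm(
  series=[
    [[0,0,-0.02],0],
    [[0,0,-0.05],0],
    [[0,0,-0.06],0],
    [[0,0,-0.07],0],
    [[0,0,-0.07],0],
    [[0,0,-0.07],0],
    [[0,0,-0.05],0],
    [[0,0.05,0],0],
    [[0,0.07,0],0],
    [[0,0.07,0],0],
    [[0,0.07,0],0],
    [[0,0.07,0],0],
    [[0,0.07,0],0],
    [[0,0.07,0],0],
    [[0,0.07,0],0],
    [[0,0.05,0],0],
    [[0,0.02,0],0],
    [[0,0,0],0],
    [[0,0,0],0],
    [[0,0,0],0],
  ],
)

```text
time_s: 25.45
tool_pos: [0.5987, -0.1171, 0.2893]
orientation: [[0.983, 0.186, -0.0], [0.186, -0.983, 0.0], [-0.0, -0.0, -1.0]]
wrist_force: [-0.1, -0.7, 0.3]
finger_gap: 0.0394
```

```bash
python3 fl.py
python3 - <<'E'
from g import *
p=shot('top','top9.png');q=shot('side','side9.png')
for l in ['transformer','heat_sink','logic_probe','nut_driver']:
    for m in finder.mark_of(p,l)[:1]: print(l,m['conf'],ray_z(p,m['xy'],0))
a=p['pixels'][:,:,::-1][130:270,100:300];b=q['pixels'][:,:,::-1][130:230,170:310]
cv2.imwrite('pics/t9.png',cv2.resize(a,(800,560),interpolation=cv2.INTER_CUBIC))
cv2.imwrite('pics/s9.png',cv2.resize(b,(800,571),interpolation=cv2.INTER_CUBIC))
E
```

```text
t 25.45 pos [ 0.5987 -0.1171  0.2893] yaw 100.69743552736954 F [-0.0581 -0.6603  0.3352] M [ 0.0154  0.0005 -0.0154] gap 0.03942574347944097
turn 0.0 shift total frac [ 0.0003 -0.0943  0.2731]
side -15 10 [ 6.3  9.2 12.2]
side -10 23 [ 7.  10.5 48.9]
side -5 26 [ 8.1 43.2 50.1]
side 0 15 [ 8.4 11.6 49. ]
side 5 10 [ 8.6 10.6 12.9]
side 10 8 [ 6.1 10.4 11.8]
side 15 9 [ 5.6  8.1 10.6]
side 20 28 [ 8.  28.1 36.5]
side 25 20 [ 9.1 34.8 38.1]
side 30 7 [30.7 36.  38.5]
side 35 12 [28.2 35.8 38. ]
side 40 10 [34.7 36.6 38.7]
side 45 13 [24.5 35.2 39.2]
side 50 11 [31.4 34.5 38.3]
top -15 14 [ 6.5 10.1 11.9]
top -10 19 [ 5.4 10.  14.2]
top -5 21 [ 9.5 47.2 51.8]
top 0 21 [44.1 48.  52.2]
top 5 19 [35.5 40.7 44.8]
top 10 20 [10.1 35.2 39.2]
top 15 19 [22.5 31.  35.3]
top 20 20 [20.7 25.9 27.6]
top 25 22 [22.9 33.6 36.3]
top 30 22 [14.5 36.6 39.9]
top 35 21 [24.5 35.4 38.9]
top 40 21 [26.9 34.3 39.1]
top 45 21 [32.5 36.6 41. ]
top 50 22 [15.8 35.4 38.4]
transformer 0.97 [ 0.7488 -0.0674  0.    ]
heat_sink 0.67 [0.7361 0.1314 0.    ]
nut_driver 0.74 [0.4865 0.3864 0.    ]
```

View pics/t9.png

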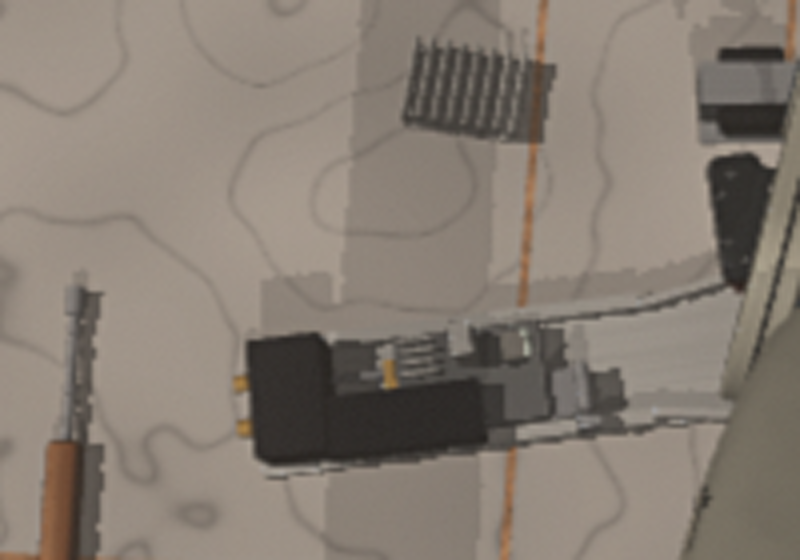

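View pics/s9.png

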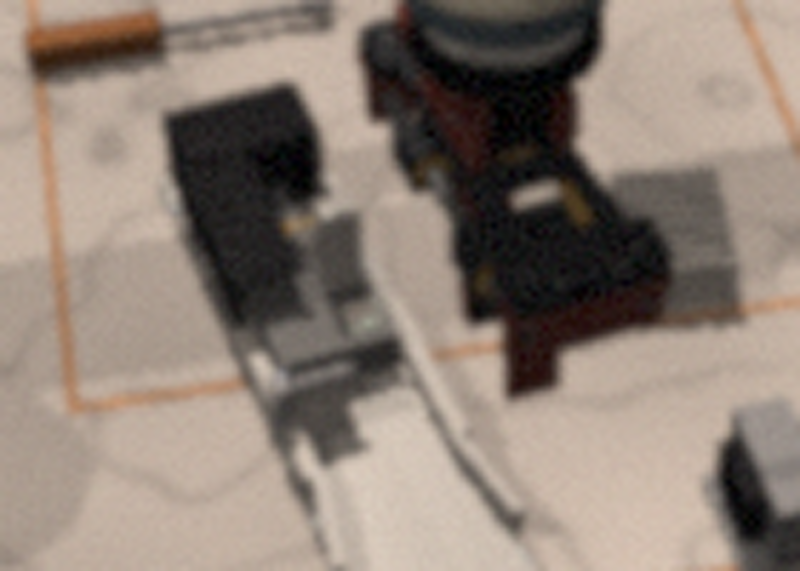

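The top view shows the carrier sitting level between the brass pad (about 388,370) and the shut flap (about 570,390). The hand is clear of everything, so I'm handing the job in.

```bash
python3 -c "
from bench import r
print(r.close_job())"
```

```text
the job is handed in; nothing more can be done
None
```

The carrier is trapped between the pad and the shut flap, the hand is clear of everything, and I handed the job in at about 26 s of the 72 s allowed.

- **Placing and pushing:** I gripped the carrier by its post at 60 N, set it down at dock x ≈ -131 mm, and pushed it through the flap. Depth images taken while it was pressed home showed the flap shut behind it (about 26 mm high at x ≈ 22 mm).
- **Pressing home:** The pad went solid at carrier x ≈ 91 mm. I held about 19.2–19.5 N at the wrist for 0.6–0.9 s. Taking off about 1.3 N of estimated friction leaves about 18 N on the pad. There is no direct reading of the pad force; every wrist reading was under 20 N, but these came only at the end of each move.
- **Letting back:** I let it back in steps of about 1–2 mm until the flap took the load at about x = 75 mm, then opened the fingers and lifted away. The wrist force read about 0 N afterwards.

**Last checks:**
- The flap was shut, the carrier's tail was against it at x ≈ 25 mm, and its nose was on the pad.
- The transformer, heat sink and nut driver were where they started, to within about 11 mm, which matches the scatter of the detections.
- The logic probe was not detected in the last top picture, possibly hidden by the arm, so I did not recheck it. The hand never went near it.
- While sliding, the hand pressed the carrier down with up to about 6 N, and just before pad contact there was a forward force of 2–4 N that I could not explain. It went away as I pushed on.

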